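# Sanding drums lined up by thickness

### The job

Put the four sanding drums away on the rack in order of thickness: the thinnest on the cork disc next to the upright wooden block, then thicker and thicker to the thickest at the far end, each standing upright with its stub up and centred on its own disc. Do not tip any drum over, and leave the amber tack jar standing where it is.

Things in the scene. Friction and masses are not known exactly. Their poses are not given: they have to be found in the camera images.
- drum_32: Thinnest of four loose sanding drums alike but for thickness: upright cylinder 32 mm across, 80 mm tall, brown abrasive sleeve, pale wooden end faces; on its top centre a plain aluminium stub 16 mm across, 32 mm tall, to pinch from above (112 mm in all; about 90 g). Starts upright on the bench. Origin: centre of its underside, z up its axis.
- drum_42: Second thinnest of four loose sanding drums alike but for thickness: upright cylinder 42 mm across, 80 mm tall, brown abrasive sleeve, pale wooden end faces; on its top centre a plain aluminium stub 16 mm across, 32 mm tall, to pinch from above (112 mm in all; about 130 g). Starts upright on the bench. Origin: centre of its underside, z up its axis.
- drum_52: Second thickest of four loose sanding drums alike but for thickness: upright cylinder 52 mm across, 80 mm tall, brown abrasive sleeve, pale wooden end faces; on its top centre a plain aluminium stub 16 mm across, 32 mm tall, to pinch from above (112 mm in all; about 180 g). Starts upright on the bench. Origin: centre of its underside, z up its axis.
- drum_62: Thickest of four loose sanding drums alike but for thickness: upright cylinder 62 mm across, 80 mm tall, brown abrasive sleeve, pale wooden end faces; on its top centre a plain aluminium stub 16 mm across, 32 mm tall, to pinch from above (112 mm in all; about 250 g). Starts upright on the bench. Origin: centre of its underside, z up its axis.
- mark_a: One of four identical fixed cork discs, 68 mm across, 3 mm thick, in a straight row 80 mm apart (centres) on a fixed dark wooden rack board (84 x 430 x 12 mm). Origin: centre of its underside, 12 mm above the bench; its upper face is 15 mm above the bench. Its letter says nothing of its place in the row.
- mark_b: One of four identical fixed cork discs, 68 mm across, 3 mm thick, in a straight row 80 mm apart (centres) on a fixed dark wooden rack board (84 x 430 x 12 mm). Origin: centre of its underside, 12 mm above the bench; its upper face is 15 mm above the bench. Its letter says nothing of its place in the row.
- mark_c: One of four identical fixed cork discs, 68 mm across, 3 mm thick, in a straight row 80 mm apart (centres) on a fixed dark wooden rack board (84 x 430 x 12 mm). Origin: centre of its underside, 12 mm above the bench; its upper face is 15 mm above the bench. Its letter says nothing of its place in the row.
- mark_d: One of four identical fixed cork discs, 68 mm across, 3 mm thick, in a straight row 80 mm apart (centres) on a fixed dark wooden rack board (84 x 430 x 12 mm). Origin: centre of its underside, 12 mm above the bench; its upper face is 15 mm above the bench. Its letter says nothing of its place in the row.
- end_block: Pale wooden block, 60 mm across the rack, 30 mm along it, 60 mm tall, fixed upright on one end of the rack board (either end; the other has a thin flat brass plate). Origin: centre of its underside, 12 mm above the bench, on the row's centre line, 65 mm from the nearest disc's centre; y axis along the row (either way), x across it.
- tack_jar: Loose amber glass jar with a steel lid, 42 mm across and 65 mm tall, 150 g, standing among the drums; a bystander. Origin: centre of its underside, z up.
Mind the look-alikes: they are no part of the job. What is shaped like the drum_52 but pink is not meant. Leave any black look-alike of the drum_42 alone.

How it is judged (in metres and radians):
At the end, for the whole second after the job is handed in: All four drums stand upright (within 0.1 rad) and at rest on the rack's cork discs, each within 12 mm of its disc's centre both along and across the row, in order of thickness with the thinnest next to the upright wooden block and the thickest farthest from it (horizontal distance between drum_32 and end_block between 0.053 and 0.077 m and x of drum_32 in the frame of end_block between -0.012 and 0.012 m and height (world z) of drum_32 between 0.012 and 0.019 m and angle between each of drum_32, drum_42, drum_52, drum_62's own z axis and vertical below 0.1 rad and linear speed of each of drum_32, drum_42, drum_52, drum_62 below 0.02 m/s and angular speed of each of drum_32, drum_42, drum_52, drum_62 below 0.2 rad/s and horizontal distance between drum_42 and end_block between 0.133 and 0.157 m and x of drum_42 in the frame of end_block between -0.012 and 0.012 m and height (world z) of drum_42 between 0.012 and 0.019 m and horizontal distance between drum_52 and end_block between 0.213 and 0.237 m and x of drum_52 in the frame of end_block between -0.012 and 0.012 m and height (world z) of drum_52 between 0.012 and 0.019 m and horizontal distance between drum_62 and end_block between 0.293 and 0.317 m and x of drum_62 in the frame of end_block between -0.012 and 0.012 m and height (world z) of drum_62 between 0.012 and 0.019 m); the robot touches nothing.
It fails at once if a drum is tipped over (more than 0.6 rad) (angle between any of drum_32, drum_42, drum_52, drum_62's own z axis and vertical above 0.6 rad).
It fails at once if the tack jar is moved more than 30 mm or tipped over (distance of tack_jar from where it was at the start of the episode above 0.03 m or angle between tack_jar's own z axis and vertical above 0.6 rad).
It also fails if it takes over 109 s, if anything falls off the work surface, if the arm or the gripper's body presses on something with over 40 N, if the wrist force passes 120 N, or if a joint passes its speed limit or range.

### The arm

A 7-joint arm with a two-finger parallel gripper is mounted at the origin on the work surface. World frame = base frame: x ahead of the robot, y to its left, z up, the work surface at z = 0. Lengths are in mm, angles in rad, forces in N, time in s.
With the tool pointing down it reaches from about 400 to 750 mm from the base axis. Payload 19.5 kg.
Tool frame: the origin (TCP) lies at the very end of the fingers, on their centre line; the grasp point (between the pads) lies 19 mm behind it (bot.pinch_z is the distance from the TCP to the grasp point, in mm); z points along the fingers, x is the direction in which the jaws open and shut, and the axes are right-handed (so a half turn about z gives the same grasp; the last joint's range is limited). The gripper opens to 85 mm and grips with 20 to 120 N. Pads are 22 mm wide; open, the fingers measure 114 mm over their backs; the gripper's body (76 mm by 85 mm) begins 54 mm behind the grasp point. The pads swing forward as they close: fully open they stand 13 mm farther back than shut.
Start: joints at [1.118, 0.707, -0.028, 1.485, 0.022, 0.951, -0.075], TCP at [229.612, -527.137, 231.268] pointing down, gripper open.
Joint ranges: [-2.71, 2.71], [-0.32, 2.16], [-1.57, 1.52], [0, 2.45], [-1.46, 4.6], [0, 2.02], [-2.83, 2.83]. Speed limits (rad/s): [1.89, 1.89, 2.57, 2.57, 3.01, 3.01, 3.01].

### API

Orientations are given as a rotation vector (axis times angle).
In Python, from plant import sensors, optics, finish_job, bot gives the robot as it stands. The module is installed in compiled form; this text tells all that it offers.
- The arm moves only by the tool arm_command, never from a script. Its argument "commands" is a list of rows, each an object with "dp": the shift along the tool's x, y, z in mm, a list of three; "spin": the turn about the tool's z in degrees; "grip": the closure in counts, from 0 (fully open) to 255 (shut). A call has exactly 5 rows; each row is the pose to reach, as a shift and turn from the pose commanded when the call began, along the tool's axes at that moment; what a row does not reach only later rows make up. A row lasts 1/10 s, in which the tool goes at most 50 mm and 8.59 degrees, less where a joint would pass 70% of its speed; a pose out of reach is approached as far as the arm can. A call with a gripper value outside its range is refused whole. The fingers move at their own pace and stop on an object; "newtons" is the grip in N (left out, the last holds). Time passes only in rows, so rows that repeat a pose let the fingers close, or fill a call up. It gives the time, the measured TCP pose, the force and the opening at its end, in the units of the state.
- sensors.read_state(): the state, without advancing time (a new reading comes with each control period).
- optics.snapshot(name): name is "scene" or "top" or "wrist"; returns a dict with "img" (420x560x3 uint8, blue, green, red), "camera_matrix" (3x3 intrinsics, pixels), "extrinsics" (4x4, takes a point from world to camera coordinates). Camera axes: x right, y down, z forward; pixel columns grow to the right and rows downward; lengths in mm; the calibration is good to about 2 mm. The wrist camera is an equidistant fisheye: a pixel r from the principal point sees the ray r / f radians off the axis. A picture is of the moment at which its call begins. There is no depth.
- finish_job(): hands the job in, once; it reports no verdict.
The state is a dict: "clock": time; "joint_pos": joint angles; "joint_vel": joint speeds; "effort": joint torques, N m; "ee_pos": TCP position; "orientation": TCP orientation; "wrist_force": force on the tool from outside, world axes, zero at the start; "torque": the same for the moment, N m; "opening": finger opening in mm.
Only numpy, scipy, OpenCV 4.12 (cv2) and the standard library are available. Lean on these libraries where they do the work, as an engineer would, in place of code of your own. Each camera call takes 0.05 s, during which the arm holds its last target.

## Working session

There is one attempt and no reset: what is moved stays moved. The work goes in short steps, Python scripts to look and compute and a tool call to move; the robot and the scene stay as the last step left them, time stands still between calls to the robot, and variables do not carry over. Pictures are saved under pics/ and viewed, and the job is handed in when it is done.

Besides the shell and the picture viewer there is one more tool, called after "Call:" in YAML: its name, and indented under it one key for each argument. arm_command: Moves the arm, as the interface text tells. Its arguments: {"type":"object","properties":{"commands":{"type":"array"},"newtons":{"type":"number"}},"required":["commands"]}

```bash
mkdir -p pics; cat > h.py <<'E'
import numpy as np,cv2
from plant import sensors,optics,bot
E
python3 - <<'E'
from h import *
s=sensors.read_state();print(s)
for n in ("scene","top","wrist"):
    d=optics.snapshot(n);cv2.imwrite(f"pics/{n}0.png",d["img"]);np.savez(f"pics/{n}0.npz",**d)
    print(n,d["camera_matrix"].tolist(),np.round(d["extrinsics"],3).tolist())
E
```

```text
{'clock': 0.0, 'joint_pos': array([ 1.1182651 ,  0.70709719, -0.02759404,  1.48500191,  0.02202377,
        0.95089004, -0.07550327]), 'joint_vel': array([ 9.57069998e-04,  6.36063223e-05,  2.80533151e-03, -7.98534465e-04,
        3.55369334e-05,  5.27297869e-04,  1.60614349e-03]), 'effort': array([-3.32521313e-04, -8.83196855e+01,  1.23463880e+00, -2.36164892e+01,
        1.69801712e-02,  6.55139025e-03,  4.92568290e-05]), 'ee_pos': array([ 229.51681077, -526.91978052,  230.83032795]), 'orientation': array([-2.62739706e+00,  1.72133482e+00,  1.49337190e-03]), 'wrist_force': array([ 0.19976866, -0.02150289, -0.13112328]), 'torque': array([ 0.04175838, -0.03925257, -0.05205714]), 'opening': 85.40574296840674}
scene [[489.2682877410893, 0.0, 276.3135750165557], [0.0, 489.2682877410893, 201.9402697958625], [0.0, 0.0, 1.0]] [[-0.118, 0.993, -0.003, 32.538], [0.767, 0.089, -0.635, -353.777], [-0.631, -0.077, -0.772, 1335.829], [0.0, 0.0, 0.0, 1.0]]
top [[495.9064597011555, 0.0, 283.1038128196867], [0.0, 495.9064597011555, 211.35403677084517], [0.0, 0.0, 1.0]] [[0.026, -1.0, 0.008, -15.891], [-0.987, -0.027, -0.157, 514.129], [0.157, -0.004, -0.988, 1174.871], [0.0, 0.0, 0.0, 1.0]]
wrist [[325.19226210127806, 0.0, 281.2868798021761], [0.0, 325.19226210127806, 205.04544821183114], [0.0, 0.0, 1.0]] [[0.399, -0.917, -0.001, -574.171], [-0.872, -0.379, 0.31, -39.043], [-0.285, -0.123, -0.951, 380.812], [0.0, 0.0, 0.0, 1.0]]
```

View pics/scene0.png

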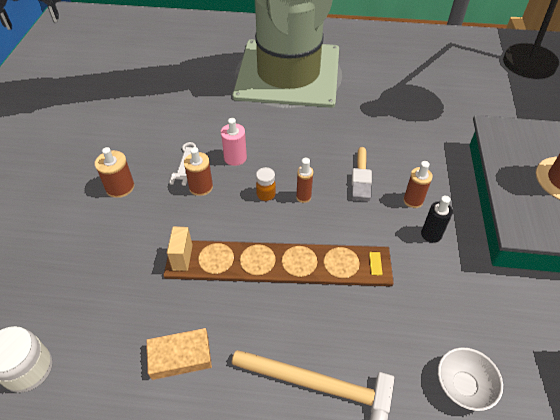

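View pics/top0.png

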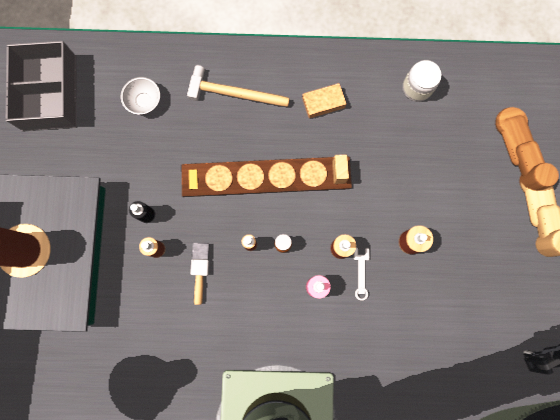

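View pics/wrist0.png

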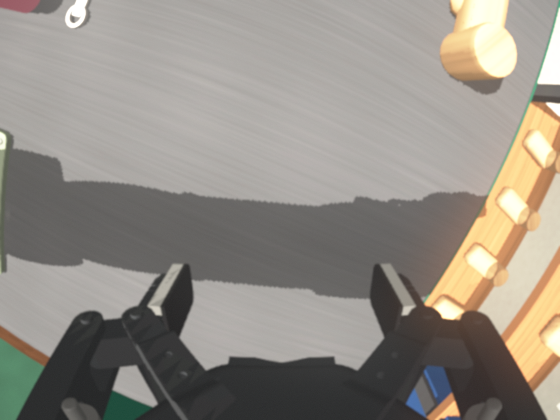

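The four candidate brown drums in the top view are (417,240), (345,246), (249,243) and (150,247). The look-alikes are pink (318,287), black (140,212) and the jar (283,243). From apparent width, the drums read as 62, 52, 32 and 42 in that order. I'll check this in close crops and measure.

```bash
cat >> h.py <<'E'
def ray(d,uv):
    K,E=d["camera_matrix"],d["extrinsics"];R,t=E[:3,:3],E[:3,3]
    return -R.T@t, R.T@np.linalg.inv(K)@np.array([uv[0],uv[1],1.])
def cast(d,uv,z):
    o,v=ray(d,uv);return o+v*(z-o[2])/v[2]
def proj(d,p):
    K,E=d["camera_matrix"],d["extrinsics"];q=K@(E[:3,:3]@np.asarray(p,float)+E[:3,3]);return q[:2]/q[2]
def tri(d1,u1,d2,u2):
    o1,v1=ray(d1,u1);o2,v2=ray(d2,u2)
    A=np.stack([v1,-v2],1);s=np.linalg.lstsq(A,o2-o1,rcond=None)[0]
    a,b=o1+s[0]*v1,o2+s[1]*v2;return (a+b)/2,np.linalg.norm(a-b)
E
python3 - <<'E'
from h import *
t=dict(np.load("pics/top0.npz"));s=dict(np.load("pics/scene0.npz"))
a=cv2.resize(t["img"][200:265,120:440],None,fx=2.5,fy=2.5,interpolation=2)
b=cv2.resize(s["img"][140:220,90:445],(800,180),interpolation=2)
c=cv2.resize(t["img"][145:205,170:365],(800,246),interpolation=2)
a=cv2.resize(a,(800,162));im=np.vstack([a,b,c]);cv2.imwrite("pics/crop1.png",im)
# masks: discs in both views
for n,d in(("top",t),("scene",s)):
    hsv=cv2.cvtColor(d["img"],cv2.COLOR_BGR2HSV)
    m=cv2.inRange(hsv,(8,90,130),(22,220,255))
    k,l,st,ce=cv2.connectedComponentsWithStats(m)
    for i in range(1,k):
        if st[i,4]>60:print(n,st[i],ce[i].round(1),cast(d,ce[i],15)[:2].round(1))
E
```

```text
top [200  81  89  25 407] [245.3  94.3] [823.8 104.3]
top [302  83  44  35 650] [322.8  98.7] [817.8 -97.3]
top [ 496  107   64  150 3426] [529.5 169. ] [ 645.1 -627. ]
top [ 182  155  169   39 3404] [260.3 174.7] [610.7  58.1]
top [ 16 229  34  39 420] [ 40.8 248.8] [408.6 592.3]
top [  0 266  15  10  62] [  7. 269.] [356.9 669.6]
top [194 276   9  29 103] [199.5 291.6] [314.8 196.3]
scene [327  15  42   5 100] [346.   16.6] [-278.6  147.7]
scene [510  17  16  13 133] [517.9  22.3] [-304.5  659.9]
scene [392  19  55   6 137] [419.9  21. ] [-278.4  369.1]
scene [476  24  31   4  67] [492.7  25.4] [-278.7  582.3]
scene [358 147   8  22 168] [361.5 157.9] [320.4 199.5]
scene [ 95 150  39  47 699] [116.5 170.9] [ 423.3 -338.8]
scene [184 152  29  43 433] [200.4 170.4] [ 400.5 -154.4]
scene [536 157  24  42 419] [546.4 178.3] [336.6 599.8]
scene [297 167  16  36 129] [306.3 184.6] [415.4  81.8]
scene [411 167  21  18 154] [421.  177.3] [365.1 328.8]
scene [ 164  227  230   57 7447] [273.2 260.8] [616.   34.3]
scene [ 147  328   65   52 2539] [177.9 353.5] [ 815.6 -101.6]
scene [ 232  350  143   56 2373] [302.8 377. ] [830.4 109. ]
```

View pics/crop1.png

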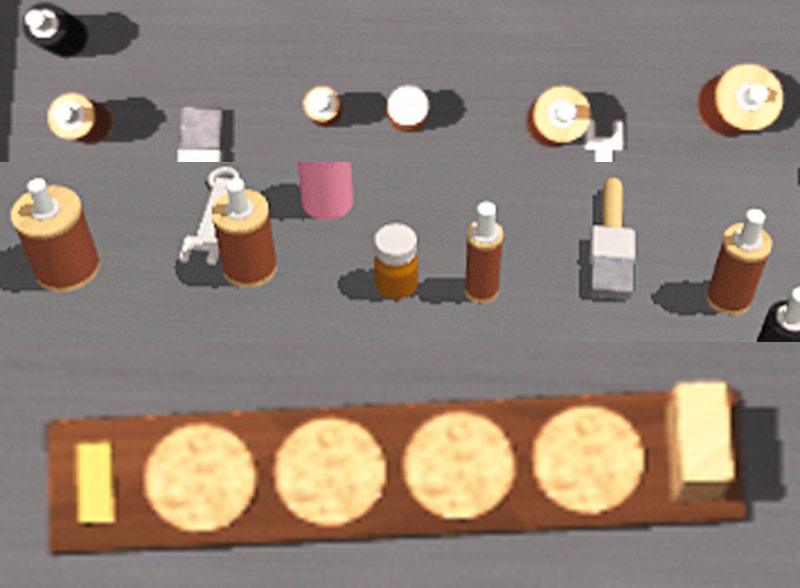

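The crop shows four brown drums in the top view: thick at (417,240), second at (345,246), thin at (249,243) and medium at (150,247). The jar, pink and black ones stand apart. The block is at the image-right end of the rack (low y). Next are precise measurements.

```bash
cat > meas.py <<'E'
from h import *
def comps(d,lo,hi,amin,z,roi):
    x0,y0,x1,y1=roi;hsv=cv2.cvtColor(d["img"],cv2.COLOR_BGR2HSV)[y0:y1,x0:x1]
    m=cv2.inRange(hsv,lo,hi);out=[]
    for c in cv2.findContours(m,cv2.RETR_EXTERNAL,cv2.CHAIN_APPROX_NONE)[0]:
        if cv2.contourArea(c)<amin:continue
        h=cv2.convexHull(c); e=cv2.fitEllipse(h) if len(h)>=5 else None
        mm=cv2.moments(h);u=np.array([mm["m10"]/mm["m00"]+x0,mm["m01"]/mm["m00"]+y0])
        P=cast(d,u,z);
        pts=np.array([cast(d,p[0]+[x0,y0],z)[:2] for p in h]);
        (cx,cy),r=cv2.minEnclosingCircle(pts.astype(np.float32))
        print(u.round(1),P[:2].round(1),"enc",round(cx,1),round(cy,1),"dia",round(2*r,1))
E
python3 - <<'E'
from meas import *
t=dict(np.load("pics/top0.npz"));s=dict(np.load("pics/scene0.npz"))
for u in [(205,170),(218,178),(235,178),(341,165)]: print(cv2.cvtColor(t["img"],cv2.COLOR_BGR2HSV)[u[1],u[0]])
print("discs top");comps(t,(8,60,190),(24,170,255),100,15,(200,145,332,205))
print("discs scene");comps(s,(8,60,165),(24,190,255),200,15,(195,235,365,285))
print("drumtops top");comps(t,(8,40,180),(24,170,255),20,80,(120,220,440,265))
print("stubs top");comps(t,(0,0,140),(180,38,255),6,112,(120,220,440,265))
print("drumtops scene");comps(s,(8,40,190),(24,170,255),20,80,(90,140,445,200))
print("stubs scene");comps(s,(0,0,165),(180,38,255),10,96,(90,140,445,215))
E
```

```text
[ 10 163 160]
[ 23  95 254]
[  9 165 124]
[ 25  73 255]
discs top
[218.2 177.5] [600.5 164.1] enc 600.8 164.2 dia 69.4
[249.9 176.1] [606.4  84.2] enc 606.6 84.1 dia 69.2
[281.5 174.5] [612.8   4.5] enc 612.7 4.3 dia 69.2
[312.8 173. ] [618.9 -74.9] enc 619.1 -75.2 dia 69.1
discs scene
[341.4 262.1] [603.7 163.6] enc 602.9 163.8 dia 69.4
[299.3 260.7] [610.   83.9] enc 609.2 83.4 dia 69.8
[257.4 259.2] [615.9   4. ] enc 615.0 3.9 dia 69.6
[215.7 257.9] [622.3 -75.8] enc 621.7 -75.9 dia 70.2
drumtops top
[147.7 246. ] [417.3 312.7] enc 417.2 312.4 dia 44.4
[344.3 245.1] [ 432.  -147.6] enc 431.7 -147.5 dia 54.8
[247.9 241. ] [435.4  78.9] enc 435.5 78.7 dia 34.1
[419.1 238.2] [ 452.8 -323.8] enc 452.5 -324.2 dia 64.6
stubs top
[361.3 255.7] [ 405.8 -182.3] enc 405.7 -184.4 dia 44.7
[198.9 253.6] [400.6 187. ] enc 399.7 187.2 dia 59.4
[344.2 245. ] [ 429.1 -143.3] enc 429.3 -143.6 dia 25.9
[146.7 245.6] [415.6 306.4] enc 414.6 306.9 dia 29.0
[247.7 241. ] [432.4  77.3] enc 432.3 76.6 dia 26.8
[420.  237.9] [ 450.1 -317. ] enc 450.9 -317.4 dia 29.6
[282.6 241.2] [433.9  -2.4] enc 434.0 -2.5 dia 37.7
drumtops scene
[423.7 176.9] [425.2 315.7] enc 420.7 312.2 dia 41.5
[415.2 169.4] [406.3 300.1] enc 406.4 300.6 dia 21.7
[306.6 173. ] [441.7  81.6] enc 438.2 78.7 dia 32.7
[197.3 161.9] [ 436.6 -145. ] enc 433.9 -147.4 dia 53.9
[109.9 161.3] [ 455.5 -325. ] enc 455.0 -325.2 dia 65.3
[362. 158.] [386.1 192.4] enc 385.1 194.8 dia 64.1
stubs scene
[441.3 210.7] [522.5 337.2] enc 520.3 337.8 dia 22.2
[442.9 198.2] [491.6 343. ] enc 492.0 345.1 dia 17.6
[361.9 182. ] [467.8 190.7] enc 467.2 190.3 dia 77.0
[265.8 175.1] [471.3   2.6] enc 472.4 3.8 dia 48.3
[423.9 169.8] [421.  312.7] enc 420.0 311.2 dia 52.4
[305.5 166.8] [440.   78.5] enc 437.6 77.4 dia 50.3
[108.1 156.4] [ 457.1 -324. ] enc 454.6 -324.8 dia 54.9
[185.8 161.5] [ 453. -163.] enc 454.6 -170.6 dia 118.2
```

Call:
arm_command:
  commands:
    - {"dp": [-13, -40, 0], "spin": -8.5, "grip": 100}
    - {"dp": [-26, -80, 0], "spin": -17, "grip": 100}
    - {"dp": [-39, -120, 0], "spin": -25.5, "grip": 100}
    - {"dp": [-52, -160, 0], "spin": -34, "grip": 100}
    - {"dp": [-65, -200, 0], "spin": -42.5, "grip": 100}
  newtons: 60

```text
clock: 0.65
ee_pos: [388.0, -386.4, 231.3]
orientation: [-3.075, 0.643, 0.0]
wrist_force: [0.6, -1.0, -0.1]
opening: 51.9
```

Call:
arm_command:
  commands:
    - {"dp": [0, 0, 0], "spin": -8, "grip": 100}
    - {"dp": [0, 0, 0], "spin": -16, "grip": 100}
    - {"dp": [0, 0, 0], "spin": -24, "grip": 100}
    - {"dp": [0, 0, 0], "spin": -24, "grip": 100}
    - {"dp": [0, 0, 0], "spin": -24, "grip": 100}

```text
clock: 1.15
ee_pos: [386.9, -387.7, 231.1]
orientation: [-3.141, 0.006, 0.0]
wrist_force: [-0.9, 0.1, 0.0]
opening: 51.7
```

```bash
cat > st.py <<'E'
from h import *
from scipy.spatial.transform import Rotation as R
s=sensors.read_state();print(s["clock"],s["ee_pos"].round(1),s["joint_pos"].round(2),s["opening"]);print(R.from_rotvec(s["orientation"]).as_matrix().round(3))
E
python3 st.py
```

```text
1.15 [ 386.9 -387.7  231.1] [ 0.91  0.68 -0.34  1.58  0.27  0.93  0.47] 51.72599874914115
[[ 1.    -0.004 -0.   ]
 [-0.004 -1.     0.   ]
 [-0.    -0.    -1.   ]]
```

Call:
arm_command:
  commands:
    - {"dp": [22, -21, 0], "spin": 0, "grip": 100}
    - {"dp": [45, -42, 0], "spin": 0, "grip": 100}
    - {"dp": [67, -63, 25], "spin": 0, "grip": 100}
    - {"dp": [67, -63, 60], "spin": 0, "grip": 100}
    - {"dp": [67, -63, 90], "spin": 0, "grip": 100}

```text
clock: 1.65
ee_pos: [454.4, -323.8, 140.0]
orientation: [-3.142, 0.003, 0.0]
wrist_force: [-0.0, -0.7, -0.2]
opening: 52.1
```

```bash
python3 st.py; python3 - <<'E'
from h import *
d=optics.snapshot("wrist");e=optics.snapshot("scene");cv2.imwrite("pics/w1.png",d["img"]);cv2.imwrite("pics/s1.png",cv2.resize(e["img"][60:260,0:250],(750,600)))
E
```

```text
1.65 [ 454.4 -323.8  140. ] [ 0.71  0.81 -0.29  1.65  0.32  0.72  0.27] 52.08247847084577
[[ 1.    -0.002 -0.   ]
 [-0.002 -1.     0.   ]
 [-0.    -0.    -1.   ]]
```

View pics/w1.png

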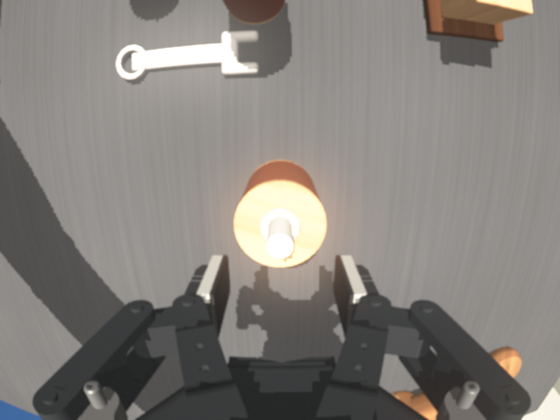

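View pics/s1.png

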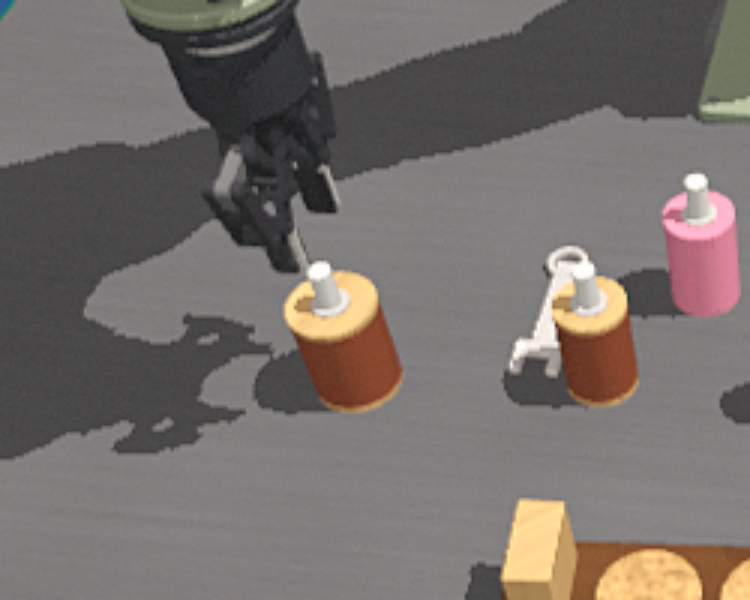

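The wrist view shows the stub top at (281,245), centred between the jaws. I'll check it against the fisheye projection of the estimate.

```bash
cat >> h.py <<'E'
def fproj(d,p):
    K,E=d["camera_matrix"],d["extrinsics"];q=E[:3,:3]@np.asarray(p,float)+E[:3,3]
    th=np.arctan2(np.hypot(q[0],q[1]),q[2]);return K[:2,2]+K[0,0]*th*q[:2]/np.hypot(q[0],q[1])
E
python3 - <<'E'
from h import *
d=optics.snapshot("wrist")
for p in [(454.4,-323.8,112),(454,-324.5,112),(454,-324.5,80),(454,-314.5,112),(464,-324,112)]:print(fproj(d,p).round(1))
E
```

```text
[283.1 246.8]
[282.4 247.9]
[282.5 227.3]
[282.4 231.9]
[299.8 247.1]
```

Call:
arm_command:
  commands:
    - {"dp": [-1, -1, 20], "spin": 0, "grip": 100}
    - {"dp": [-1, -1, 40], "spin": 0, "grip": 100}
    - {"dp": [-1, -1, 54], "spin": 0, "grip": 100}
    - {"dp": [-1, -1, 54], "spin": 0, "grip": 180}
    - {"dp": [-1, -1, 54], "spin": 0, "grip": 255}

```text
clock: 2.3
ee_pos: [453.5, -324.1, 88.9]
orientation: [3.141, -0.001, 0.002]
wrist_force: [-1.1, -0.6, -0.4]
opening: 23.4
```

Call:
arm_command:
  commands:
    - {"dp": [0, 0, 0], "spin": 0, "grip": 255}
    - {"dp": [0, 0, 0], "spin": 0, "grip": 255}
    - {"dp": [0, 0, 0], "spin": 0, "grip": 255}
    - {"dp": [0, 0, 0], "spin": 0, "grip": 255}
    - {"dp": [0, 0, -5], "spin": 0, "grip": 255}

```text
clock: 2.8
ee_pos: [453.1, -323.8, 93.3]
orientation: [3.141, 0.0, 0.001]
wrist_force: [-0.4, 0.2, -3.8]
opening: 14.0
```

Call:
arm_command:
  commands:
    - {"dp": [0, 0, -20], "spin": 0, "grip": 255}
    - {"dp": [0, 0, -50], "spin": 0, "grip": 255}
    - {"dp": [0, 0, -80], "spin": 0, "grip": 255}
    - {"dp": [0, 0, -110], "spin": 0, "grip": 255}
    - {"dp": [0, 0, -120], "spin": 0, "grip": 255}

```text
clock: 3.3
ee_pos: [453.6, -324.0, 215.7]
orientation: [3.14, 0.0, 0.005]
wrist_force: [1.0, 0.4, -3.6]
opening: 14.1
```

Call:
arm_command:
  commands:
    - {"dp": [6, -20, 0], "spin": 0, "grip": 255}
    - {"dp": [18, -60, 0], "spin": 0, "grip": 255}
    - {"dp": [30, -100, 0], "spin": 0, "grip": 255}
    - {"dp": [42, -140, 0], "spin": 0, "grip": 255}
    - {"dp": [54, -180, 0], "spin": 0, "grip": 255}

```text
clock: 3.8
ee_pos: [506.9, -142.0, 212.2]
orientation: [-3.141, -0.0, 0.001]
wrist_force: [0.8, 0.1, -3.0]
opening: 14.2
```

Call:
arm_command:
  commands:
    - {"dp": [12, -40, 0], "spin": 0, "grip": 255}
    - {"dp": [24, -80, 0], "spin": 0, "grip": 255}
    - {"dp": [36, -120, 0], "spin": 0, "grip": 255}
    - {"dp": [48, -160, 0], "spin": 0, "grip": 255}
    - {"dp": [60, -200, 0], "spin": 0, "grip": 255}

```text
clock: 4.3
ee_pos: [566.8, 58.1, 212.2]
orientation: [3.142, 0.001, -0.001]
wrist_force: [2.0, -0.7, -3.6]
opening: 13.9
```

Call:
arm_command:
  commands:
    - {"dp": [12, -40, 0], "spin": 0, "grip": 255}
    - {"dp": [24, -80, 0], "spin": 0, "grip": 255}
    - {"dp": [34, -105, 0], "spin": 0, "grip": 255}
    - {"dp": [35, -108, 0], "spin": 0, "grip": 255}
    - {"dp": [35, -108, 0], "spin": 0, "grip": 255}

```text
clock: 4.8
ee_pos: [601.4, 164.8, 211.8]
orientation: [3.141, 0.002, -0.001]
wrist_force: [0.6, -0.0, -3.2]
opening: 14.1
```

```bash
python3 st.py; python3 - <<'E'
from h import *
e=optics.snapshot("scene");cv2.imwrite("pics/s2.png",e["img"])
E
```

```text
4.8 [601.4 164.8 211.8] [-0.21  0.81 -0.24  1.31  0.2   1.04 -0.48] 14.1046405134799
[[ 1.     0.001 -0.001]
 [ 0.001 -1.    -0.   ]
 [-0.001  0.    -1.   ]]
```

View pics/s2.png

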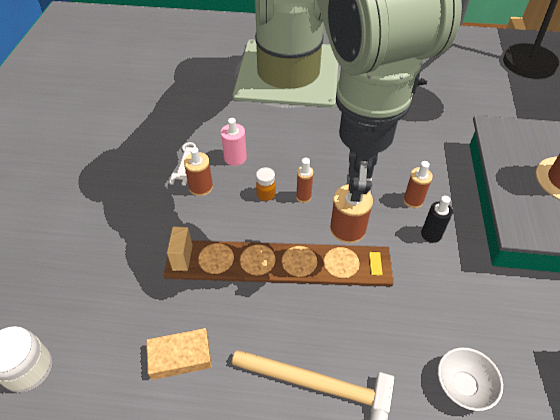

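Call:
arm_command:
  commands:
    - {"dp": [0, 0, 30], "spin": 0, "grip": 255}
    - {"dp": [0, 0, 60], "spin": 0, "grip": 255}
    - {"dp": [0, 0, 90], "spin": 0, "grip": 255}
    - {"dp": [0, 0, 104], "spin": 0, "grip": 255}
    - {"dp": [0, 0, 107], "spin": 0, "grip": 255}

```text
clock: 5.35
ee_pos: [601.2, 163.5, 104.4]
orientation: [3.141, -0.001, -0.003]
wrist_force: [-0.4, 0.8, -2.6]
opening: 13.8
```

Call:
arm_command:
  commands:
    - {"dp": [0, 0, 1], "spin": 0, "grip": 255}
    - {"dp": [0, 0, 2], "spin": 0, "grip": 255}
    - {"dp": [0, 0, 2.5], "spin": 0, "grip": 255}
    - {"dp": [0, 0, 3], "spin": 0, "grip": 255}
    - {"dp": [0, 0, 3], "spin": 0, "grip": 255}

```text
clock: 5.85
ee_pos: [602.2, 164.7, 104.1]
orientation: [-3.141, -0.001, -0.003]
wrist_force: [-3.8, -0.6, 12.4]
opening: 13.6
```

Call:
arm_command:
  commands:
    - {"dp": [0, 0, -1], "spin": 0, "grip": 220}
    - {"dp": [0, 0, -1], "spin": 0, "grip": 150}
    - {"dp": [0, 0, -1], "spin": 0, "grip": 100}
    - {"dp": [0, 0, -1], "spin": 0, "grip": 100}
    - {"dp": [0, 0, -1], "spin": 0, "grip": 100}

```text
clock: 6.35
ee_pos: [601.7, 164.5, 103.3]
orientation: [-3.141, -0.001, 0.0]
wrist_force: [0.1, 0.8, -0.7]
opening: 51.7
```

Call:
arm_command:
  commands:
    - {"dp": [0, 0, -15], "spin": 0, "grip": 100}
    - {"dp": [0, 0, -45], "spin": 0, "grip": 100}
    - {"dp": [0, 0, -80], "spin": 0, "grip": 100}
    - {"dp": [0, 0, -110], "spin": 0, "grip": 100}
    - {"dp": [-20, 10, -125], "spin": 0, "grip": 100}

```text
clock: 6.85
ee_pos: [582.8, 155.4, 230.3]
orientation: [-3.14, -0.002, -0.005]
wrist_force: [0.3, -0.6, 0.2]
opening: 52.0
```

```bash
python3 - <<'E'
from meas import *
e=optics.snapshot("scene");t=optics.snapshot("top");cv2.imwrite("pics/s3.png",e["img"]);cv2.imwrite("pics/t3.png",t["img"])
print("top");comps(t,(8,40,180),(24,170,255),20,95,(150,140,280,200))
E
```

```text
top
[255.5 175.3] [590.2  65.7] enc 588.5 75.2 dia 63.5
[274.3 174.6] [593.3  21.3] enc 593.9 12.6 dia 60.8
```

View pics/s3.png

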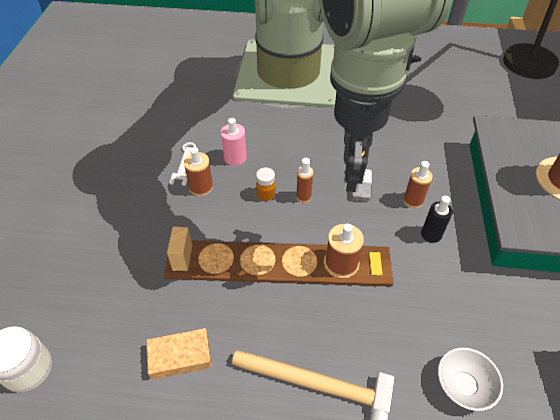

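View pics/t3.png

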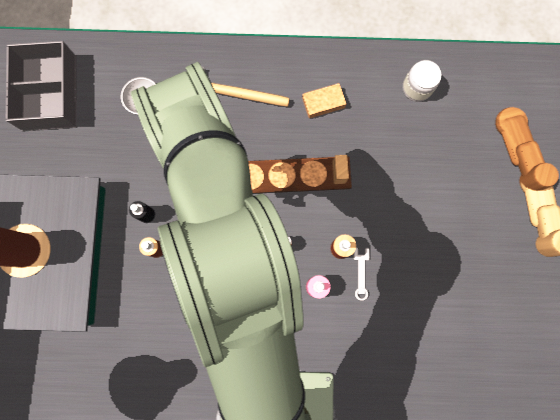

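drum_62 now stands on the far disc, at about (343,255) in the scene view. Next is drum_42.

Call:
arm_command:
  commands:
    - {"dp": [-30, -29, 0], "spin": 0, "grip": 100}
    - {"dp": [-60, -58, 0], "spin": 0, "grip": 100}
    - {"dp": [-90, -87, 0], "spin": 0, "grip": 100}
    - {"dp": [-120, -116, 0], "spin": 0, "grip": 100}
    - {"dp": [-150, -144, 0], "spin": 0, "grip": 100}

```text
clock: 7.45
ee_pos: [430.3, 299.5, 228.1]
orientation: [-3.142, -0.001, 0.0]
wrist_force: [0.8, 1.9, -0.5]
opening: 51.7
```

Call:
arm_command:
  commands:
    - {"dp": [-10, -10, 0], "spin": 0, "grip": 100}
    - {"dp": [-14, -13, 20], "spin": 0, "grip": 100}
    - {"dp": [-14, -13, 50], "spin": 0, "grip": 100}
    - {"dp": [-14, -13, 80], "spin": 0, "grip": 100}
    - {"dp": [-14, -13, 88], "spin": 0, "grip": 100}

```text
clock: 7.95
ee_pos: [417.1, 310.6, 137.9]
orientation: [3.139, 0.001, -0.004]
wrist_force: [0.2, 0.1, 1.4]
opening: 52.0
```

```bash
cat > wl.py <<'E'
import sys
from h import *
n=sys.argv[1];p=np.array([float(v) for v in sys.argv[2:4]])
d=optics.snapshot("wrist");s=sensors.read_state();print(s["ee_pos"].round(1),s["wrist_force"].round(1),s["opening"],s["joint_pos"].round(2))
im=d["img"].copy()
for z in(112,80):
    u=fproj(d,(*p,z));print(z,u.round(1));cv2.drawMarker(im,tuple(int(round(v)) for v in u),(0,255,0),0,10,1)
cv2.imwrite(f"pics/{n}.png",cv2.resize(im[120:360,140:420],(700,600)))
E
python3 wl.py w2 418.5 312.5
```

```text
[417.2 310.7 138.2] [-0.1  0.3 -0.8] 52.297088739014754 [-0.6   0.77 -0.18  1.79  0.22  0.61 -0.91]
112 [282.7 243.9]
80 [282.6 223.4]
```

View pics/w2.png

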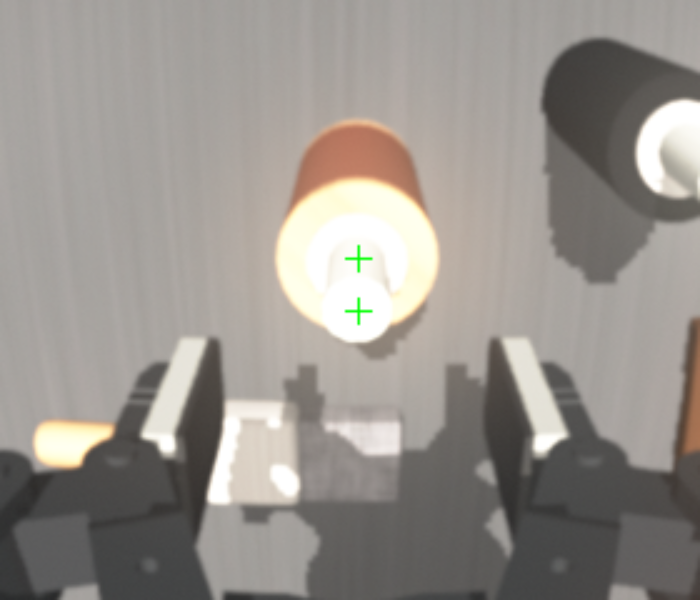

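The wrist crop shows the estimate landing on drum_42's stub, with the black look-alike well clear to the right. Descending to grip.

Call:
arm_command:
  commands:
    - {"dp": [1, -2, 20], "spin": 0, "grip": 100}
    - {"dp": [1, -2, 40], "spin": 0, "grip": 100}
    - {"dp": [1, -2, 51], "spin": 0, "grip": 100}
    - {"dp": [1, -2, 51], "spin": 0, "grip": 180}
    - {"dp": [1, -2, 51], "spin": 0, "grip": 255}

```text
clock: 8.5
ee_pos: [419.0, 313.6, 90.3]
orientation: [-3.141, -0.001, -0.001]
wrist_force: [0.3, 0.1, 0.2]
opening: 23.3
```

Call:
arm_command:
  commands:
    - {"dp": [0, 0, 0], "spin": 0, "grip": 255}
    - {"dp": [0, 0, 0], "spin": 0, "grip": 255}
    - {"dp": [0, 0, 0], "spin": 0, "grip": 255}
    - {"dp": [0, 0, 0], "spin": 0, "grip": 255}
    - {"dp": [0, 0, 0], "spin": 0, "grip": 255}

```text
clock: 9.0
ee_pos: [418.8, 313.7, 90.5]
orientation: [-3.141, -0.001, -0.001]
wrist_force: [-1.8, 0.2, 6.1]
opening: 14.1
```

Call:
arm_command:
  commands:
    - {"dp": [0, 0, -20], "spin": 0, "grip": 255}
    - {"dp": [0, 0, -50], "spin": 0, "grip": 255}
    - {"dp": [0, 0, -80], "spin": 0, "grip": 255}
    - {"dp": [0, 0, -110], "spin": 0, "grip": 255}
    - {"dp": [0, 0, -130], "spin": 0, "grip": 255}

```text
clock: 9.5
ee_pos: [418.9, 313.5, 222.2]
orientation: [-3.14, -0.001, -0.003]
wrist_force: [0.5, -0.5, -1.7]
opening: 13.5
```

Call:
arm_command:
  commands:
    - {"dp": [12, 20, 0], "spin": 0, "grip": 255}
    - {"dp": [34, 54, 0], "spin": 0, "grip": 255}
    - {"dp": [56, 88, 0], "spin": 0, "grip": 255}
    - {"dp": [78, 123, 0], "spin": 0, "grip": 255}
    - {"dp": [100, 158, 0], "spin": 0, "grip": 255}

```text
clock: 10.0
ee_pos: [519.5, 153.8, 220.3]
orientation: [-3.141, -0.001, -0.002]
wrist_force: [0.3, -0.2, -1.0]
opening: 14.2
```

Call:
arm_command:
  commands:
    - {"dp": [22, 35, 0], "spin": 0, "grip": 255}
    - {"dp": [44, 70, 0], "spin": 0, "grip": 255}
    - {"dp": [66, 105, 0], "spin": 0, "grip": 255}
    - {"dp": [88, 140, 0], "spin": 0, "grip": 255}
    - {"dp": [95, 151, 10], "spin": 0, "grip": 255}

```text
clock: 10.5
ee_pos: [615.5, -0.1, 210.6]
orientation: [3.14, -0.006, 0.004]
wrist_force: [0.3, 0.1, -1.7]
opening: 14.1
```

Call:
arm_command:
  commands:
    - {"dp": [0, 0, 20], "spin": 0, "grip": 255}
    - {"dp": [0, 0, 50], "spin": 0, "grip": 255}
    - {"dp": [0, 0, 80], "spin": 0, "grip": 255}
    - {"dp": [0, 0, 95], "spin": 0, "grip": 255}
    - {"dp": [0, 0, 98], "spin": 0, "grip": 255}

```text
clock: 11.0
ee_pos: [613.0, 4.7, 110.3]
orientation: [-3.141, -0.002, 0.003]
wrist_force: [0.2, -0.2, 0.2]
opening: 13.9
```

Expected contact is at a TCP height of about 105.

Call:
arm_command:
  commands:
    - {"dp": [1, 0, 2], "spin": 0, "grip": 255}
    - {"dp": [1, 0, 4], "spin": 0, "grip": 255}
    - {"dp": [1, 0, 6], "spin": 0, "grip": 255}
    - {"dp": [1, 0, 6], "spin": 0, "grip": 255}
    - {"dp": [1, 0, 6], "spin": 0, "grip": 255}

```text
clock: 11.5
ee_pos: [614.9, 4.5, 105.6]
orientation: [-3.141, -0.001, -0.0]
wrist_force: [-0.6, -0.6, -1.6]
opening: 13.9
```

Call:
arm_command:
  commands:
    - {"dp": [0, 0, 1], "spin": 0, "grip": 255}
    - {"dp": [0, 0, 2], "spin": 0, "grip": 255}
    - {"dp": [0, 0, 2], "spin": 0, "grip": 220}
    - {"dp": [0, 0, 1], "spin": 0, "grip": 150}
    - {"dp": [0, 0, 1], "spin": 0, "grip": 100}

```text
clock: 12.0
ee_pos: [614.9, 4.5, 104.7]
orientation: [-3.141, -0.001, -0.001]
wrist_force: [0.3, 1.0, -0.4]
opening: 42.0
```

Call:
arm_command:
  commands:
    - {"dp": [0, 0, 0], "spin": 0, "grip": 100}
    - {"dp": [0, 0, 0], "spin": 0, "grip": 100}
    - {"dp": [0, 0, -20], "spin": 0, "grip": 100}
    - {"dp": [0, 0, -50], "spin": 0, "grip": 100}
    - {"dp": [0, 0, -90], "spin": 0, "grip": 100}

```text
clock: 12.5
ee_pos: [614.1, 4.5, 194.2]
orientation: [-3.141, -0.001, 0.004]
wrist_force: [0.5, 0.7, -0.1]
opening: 52.0
```

Call:
arm_command:
  commands:
    - {"dp": [-8, 10, -30], "spin": 0, "grip": 100}
    - {"dp": [-38, 35, -30], "spin": 0, "grip": 100}
    - {"dp": [-73, 65, -30], "spin": 0, "grip": 100}
    - {"dp": [-108, 95, -30], "spin": 0, "grip": 100}
    - {"dp": [-140, 120, -30], "spin": 0, "grip": 100}

```text
clock: 13.0
ee_pos: [473.1, -117.0, 224.4]
orientation: [3.141, -0.0, -0.0]
wrist_force: [1.4, -0.7, 0.1]
opening: 51.5
```

```bash
python3 - <<'E'
from meas import *
e=optics.snapshot("scene");t=optics.snapshot("top");cv2.imwrite("pics/s4.png",e["img"])
print("scene");comps(e,(8,40,190),(24,170,255),20,95,(160,220,390,250))
cv2.imwrite("pics/t4.png",t["img"])
E
```

```text
scene
[299.  247.7] [634.5  82.8] enc 637.3 82.1 dia 36.7
[217.  246.5] [648.7 -60.3] enc 653.8 -59.3 dia 48.9
[256.9 236.3] [618.8   6.1] enc 616.3 3.3 dia 44.1
[179.7 238.6] [ 639.7 -129.4] enc 637.4 -128.1 dia 62.0
[345.5 237.1] [602.5 162.9] enc 603.0 163.7 dia 64.2
```

View pics/s4.png

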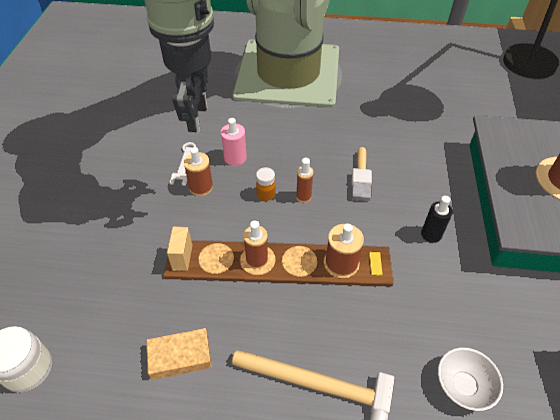

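View pics/t4.png

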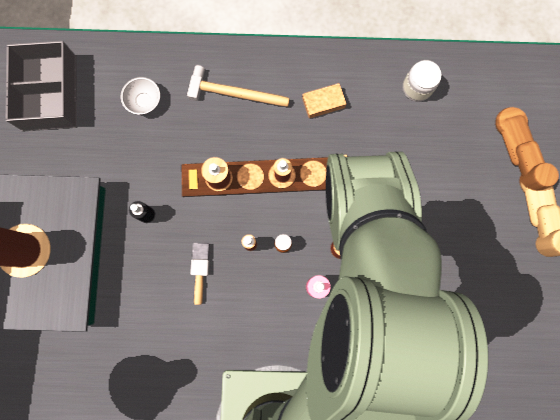

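drum_42 and drum_62 measure within about 2 mm of their disc centres (scene drum tops at (257,236) and (345,237)). Next is drum_52.

Call:
arm_command:
  commands:
    - {"dp": [-20, 15, 0], "spin": 0, "grip": 100}
    - {"dp": [-40, 30, 5], "spin": 0, "grip": 100}
    - {"dp": [-40, 30, 35], "spin": 0, "grip": 100}
    - {"dp": [-40, 30, 65], "spin": 0, "grip": 100}
    - {"dp": [-40, 30, 85], "spin": 0, "grip": 100}

```text
clock: 13.6
ee_pos: [434.6, -145.5, 137.8]
orientation: [-3.141, -0.001, 0.001]
wrist_force: [0.8, 0.1, 0.1]
opening: 51.6
```

```bash
python3 wl.py w3 433 -147.5
```

```text
[ 434.  -145.2  135.8] [-1.5  0.1 -4.1] 51.83103258022714 [ 0.38  0.71 -0.23  2.01  0.33  0.46 -0.09]
112 [277.3 250.3]
80 [277.8 229.2]
```

View pics/w3.png

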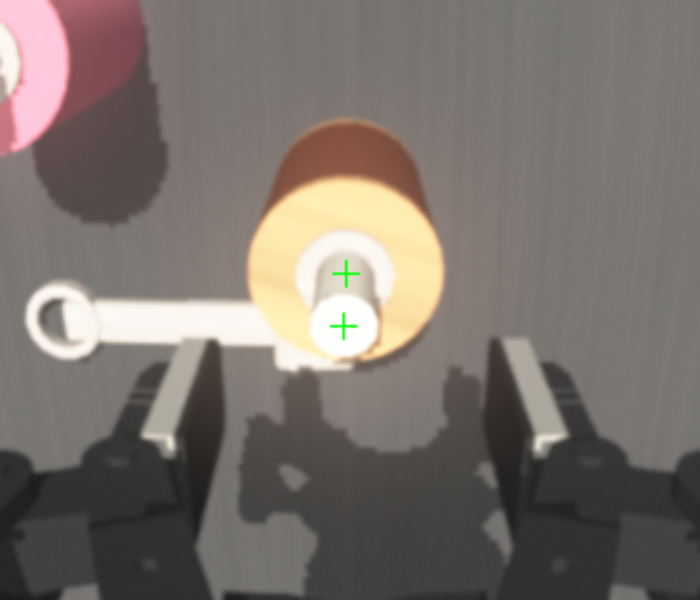

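Call:
arm_command:
  commands:
    - {"dp": [-2, 2, 15], "spin": 0, "grip": 100}
    - {"dp": [-2, 2, 35], "spin": 0, "grip": 100}
    - {"dp": [-2, 2, 48], "spin": 0, "grip": 100}
    - {"dp": [-2, 2, 48], "spin": 0, "grip": 180}
    - {"dp": [-2, 2, 48], "spin": 0, "grip": 255}

```text
clock: 14.15
ee_pos: [433.2, -147.6, 91.9]
orientation: [-3.142, -0.001, -0.0]
wrist_force: [0.3, -0.6, -0.4]
opening: 24.0
```

Call:
arm_command:
  commands:
    - {"dp": [0, 0, 0], "spin": 0, "grip": 255}
    - {"dp": [0, 0, 0], "spin": 0, "grip": 255}
    - {"dp": [0, 0, 0], "spin": 0, "grip": 255}
    - {"dp": [0, 0, 0], "spin": 0, "grip": 255}
    - {"dp": [0, 0, 0], "spin": 0, "grip": 255}

```text
clock: 14.65
ee_pos: [433.1, -147.8, 92.2]
orientation: [3.141, 0.001, 0.002]
wrist_force: [-2.7, 0.3, 8.2]
opening: 13.7
```

Call:
arm_command:
  commands:
    - {"dp": [0, 0, -20], "spin": 0, "grip": 255}
    - {"dp": [0, 0, -50], "spin": 0, "grip": 255}
    - {"dp": [0, 0, -80], "spin": 0, "grip": 255}
    - {"dp": [0, 0, -110], "spin": 0, "grip": 255}
    - {"dp": [0, 0, -135], "spin": 0, "grip": 255}

```text
clock: 15.15
ee_pos: [432.8, -147.6, 228.6]
orientation: [3.141, 0.001, 0.002]
wrist_force: [0.1, -0.8, -1.2]
opening: 13.6
```

Call:
arm_command:
  commands:
    - {"dp": [12, -15, 0], "spin": 0, "grip": 255}
    - {"dp": [36, -48, 0], "spin": 0, "grip": 255}
    - {"dp": [60, -80, 0], "spin": 0, "grip": 255}
    - {"dp": [84, -112, 0], "spin": 0, "grip": 255}
    - {"dp": [108, -144, 0], "spin": 0, "grip": 255}

```text
clock: 15.65
ee_pos: [541.5, -2.1, 227.1]
orientation: [-3.141, -0.001, -0.001]
wrist_force: [-0.1, -0.7, -2.0]
opening: 13.9
```

Call:
arm_command:
  commands:
    - {"dp": [24, -32, 0], "spin": 0, "grip": 255}
    - {"dp": [48, -64, 0], "spin": 0, "grip": 255}
    - {"dp": [67, -87, 0], "spin": 0, "grip": 255}
    - {"dp": [67, -87, 0], "spin": 0, "grip": 255}
    - {"dp": [67, -87, 0], "spin": 0, "grip": 255}

```text
clock: 16.15
ee_pos: [607.5, 83.6, 226.5]
orientation: [-3.142, -0.002, 0.0]
wrist_force: [-1.3, -1.0, -1.3]
opening: 13.7
```

Call:
arm_command:
  commands:
    - {"dp": [0, 0, 25], "spin": 0, "grip": 255}
    - {"dp": [0, 0, 55], "spin": 0, "grip": 255}
    - {"dp": [0, 0, 85], "spin": 0, "grip": 255}
    - {"dp": [0, 0, 108], "spin": 0, "grip": 255}
    - {"dp": [0, 0, 114], "spin": 0, "grip": 255}

```text
clock: 16.65
ee_pos: [606.6, 82.1, 110.8]
orientation: [3.141, -0.001, -0.004]
wrist_force: [0.4, -0.1, -1.7]
opening: 13.6
```

Call:
arm_command:
  commands:
    - {"dp": [0, 0, 2], "spin": 0, "grip": 255}
    - {"dp": [0, 0, 4], "spin": 0, "grip": 255}
    - {"dp": [0, 0, 6], "spin": 0, "grip": 255}
    - {"dp": [0, 0, 6], "spin": 0, "grip": 255}
    - {"dp": [0, 0, 6], "spin": 0, "grip": 255}

```text
clock: 17.15
ee_pos: [608.1, 83.5, 107.2]
orientation: [-3.141, -0.001, -0.002]
wrist_force: [-1.7, 0.6, 7.1]
opening: 13.9
```

Call:
arm_command:
  commands:
    - {"dp": [0, 0, 0], "spin": 0, "grip": 220}
    - {"dp": [0, 0, 0], "spin": 0, "grip": 150}
    - {"dp": [0, 0, 0], "spin": 0, "grip": 100}
    - {"dp": [0, 0, 0], "spin": 0, "grip": 100}
    - {"dp": [0, 0, 0], "spin": 0, "grip": 100}

```text
clock: 17.65
ee_pos: [607.7, 83.5, 106.3]
orientation: [-3.142, -0.001, 0.0]
wrist_force: [-0.0, -0.1, 0.2]
opening: 51.8
```

Call:
arm_command:
  commands:
    - {"dp": [0, 0, -20], "spin": 0, "grip": 100}
    - {"dp": [0, 0, -50], "spin": 0, "grip": 100}
    - {"dp": [0, 0, -90], "spin": 0, "grip": 100}
    - {"dp": [0, 0, -115], "spin": 0, "grip": 100}
    - {"dp": [-15, 0, -122], "spin": 0, "grip": 100}

```text
clock: 18.15
ee_pos: [594.0, 83.6, 230.7]
orientation: [-3.141, -0.0, -0.006]
wrist_force: [-0.1, 0.5, -0.5]
opening: 51.9
```

Call:
arm_command:
  commands:
    - {"dp": [-35, 1, 0], "spin": 0, "grip": 100}
    - {"dp": [-75, 2, 0], "spin": 0, "grip": 100}
    - {"dp": [-115, 3, 0], "spin": 0, "grip": 100}
    - {"dp": [-150, 4, 0], "spin": 0, "grip": 100}
    - {"dp": [-156, 4, 15], "spin": 0, "grip": 100}

```text
clock: 18.65
ee_pos: [434.5, 79.3, 214.8]
orientation: [-3.141, -0.002, -0.002]
wrist_force: [2.8, 1.3, 0.2]
opening: 52.2
```

Call:
arm_command:
  commands:
    - {"dp": [0, 0, 20], "spin": 0, "grip": 100}
    - {"dp": [0, 0, 45], "spin": 0, "grip": 100}
    - {"dp": [0, 0, 70], "spin": 0, "grip": 100}
    - {"dp": [0, 0, 75], "spin": 0, "grip": 100}
    - {"dp": [0, 0, 75], "spin": 0, "grip": 100}

```text
clock: 19.15
ee_pos: [436.6, 79.4, 138.3]
orientation: [3.141, 0.001, -0.002]
wrist_force: [0.8, -0.8, 1.2]
opening: 51.8
```

```bash
python3 wl.py w4 437 79
```

```text
[436.9  79.4 138.9] [0.8 0.8 0.2] 52.252365736745574 [-0.14  0.69 -0.2   2.05  0.31  0.43 -0.57]
112 [280.9 247.4]
80 [281.  226.7]
```

View pics/w4.png

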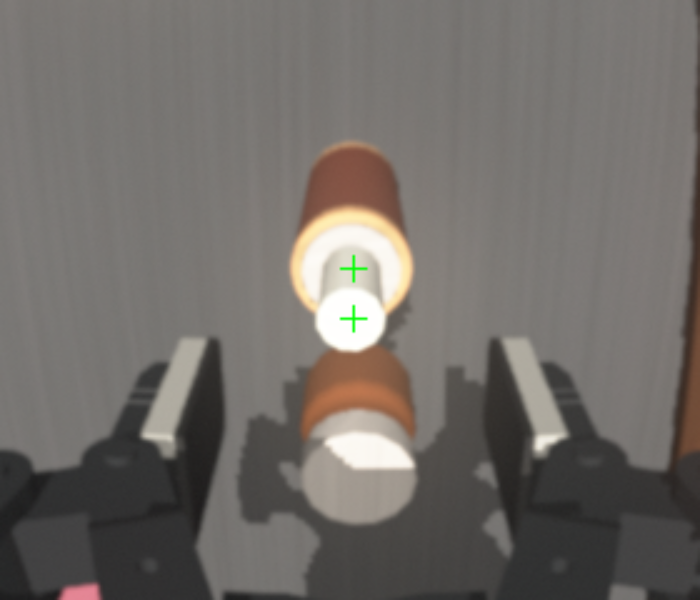

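The estimate sits on drum_32's stub, and the jar behind it is clear. Descending.

Call:
arm_command:
  commands:
    - {"dp": [-1, 0, 15], "spin": 0, "grip": 100}
    - {"dp": [-1, 0, 35], "spin": 0, "grip": 100}
    - {"dp": [-1, 0, 50], "spin": 0, "grip": 100}
    - {"dp": [-1, 0, 50], "spin": 0, "grip": 180}
    - {"dp": [-1, 0, 50], "spin": 0, "grip": 255}

```text
clock: 19.7
ee_pos: [436.1, 79.4, 89.4]
orientation: [-3.141, -0.001, -0.001]
wrist_force: [0.9, -0.0, -0.7]
opening: 23.8
```

Call:
arm_command:
  commands:
    - {"dp": [0, 0, 0], "spin": 0, "grip": 255}
    - {"dp": [0, 0, 0], "spin": 0, "grip": 255}
    - {"dp": [0, 0, 0], "spin": 0, "grip": 255}
    - {"dp": [0, 0, 0], "spin": 0, "grip": 255}
    - {"dp": [0, 0, 0], "spin": 0, "grip": 255}

```text
clock: 20.2
ee_pos: [436.2, 79.4, 89.6]
orientation: [-3.141, -0.001, -0.003]
wrist_force: [-1.3, 0.6, 7.3]
opening: 13.9
```

Call:
arm_command:
  commands:
    - {"dp": [0, 0, -20], "spin": 0, "grip": 255}
    - {"dp": [0, 0, -50], "spin": 0, "grip": 255}
    - {"dp": [0, 0, -80], "spin": 0, "grip": 255}
    - {"dp": [0, 0, -110], "spin": 0, "grip": 255}
    - {"dp": [0, 0, -135], "spin": 0, "grip": 255}

```text
clock: 20.7
ee_pos: [435.7, 79.3, 226.0]
orientation: [-3.141, -0.001, -0.003]
wrist_force: [-0.1, 0.4, -0.7]
opening: 13.4
```

Call:
arm_command:
  commands:
    - {"dp": [15, 13, 0], "spin": 0, "grip": 255}
    - {"dp": [45, 38, 0], "spin": 0, "grip": 255}
    - {"dp": [75, 63, 0], "spin": 0, "grip": 255}
    - {"dp": [105, 88, 0], "spin": 0, "grip": 255}
    - {"dp": [135, 113, 0], "spin": 0, "grip": 255}

```text
clock: 21.2
ee_pos: [571.7, -34.9, 224.8]
orientation: [-3.141, -0.0, -0.002]
wrist_force: [0.2, 0.9, -0.8]
opening: 14.2
```

Call:
arm_command:
  commands:
    - {"dp": [30, 25, 0], "spin": 0, "grip": 255}
    - {"dp": [49, 41.5, 0], "spin": 0, "grip": 255}
    - {"dp": [49, 41.5, 0], "spin": 0, "grip": 255}
    - {"dp": [49, 41.5, 0], "spin": 0, "grip": 255}
    - {"dp": [49, 41.5, 10], "spin": 0, "grip": 255}

```text
clock: 21.7
ee_pos: [619.9, -74.3, 214.7]
orientation: [-3.141, -0.002, -0.004]
wrist_force: [-0.3, -0.2, -1.7]
opening: 14.1
```

Call:
arm_command:
  commands:
    - {"dp": [0, 0, 25], "spin": 0, "grip": 255}
    - {"dp": [0, 0, 55], "spin": 0, "grip": 255}
    - {"dp": [0, 0, 85], "spin": 0, "grip": 255}
    - {"dp": [0, 0, 100], "spin": 0, "grip": 255}
    - {"dp": [0, 0, 104], "spin": 0, "grip": 255}

```text
clock: 22.2
ee_pos: [618.7, -74.3, 107.8]
orientation: [-3.141, -0.003, 0.004]
wrist_force: [-0.8, 0.2, -1.1]
opening: 13.7
```

Call:
arm_command:
  commands:
    - {"dp": [0, 1, 2], "spin": 0, "grip": 255}
    - {"dp": [0, 1, 4], "spin": 0, "grip": 255}
    - {"dp": [0, 1, 5], "spin": 0, "grip": 255}
    - {"dp": [0, 1, 5], "spin": 0, "grip": 255}
    - {"dp": [0, 1, 5], "spin": 0, "grip": 255}

```text
clock: 22.7
ee_pos: [620.0, -76.0, 104.7]
orientation: [-3.142, -0.001, -0.001]
wrist_force: [-0.4, 0.2, 1.5]
opening: 13.6
```

Call:
arm_command:
  commands:
    - {"dp": [0, 0, 0.5], "spin": 0, "grip": 220}
    - {"dp": [0, 0, 0.5], "spin": 0, "grip": 150}
    - {"dp": [0, 0, 0.5], "spin": 0, "grip": 100}
    - {"dp": [0, 0, 0.5], "spin": 0, "grip": 100}
    - {"dp": [0, 0, 0.5], "spin": 0, "grip": 100}

```text
clock: 23.2
ee_pos: [619.8, -76.0, 103.8]
orientation: [-3.141, -0.001, 0.0]
wrist_force: [-0.4, 0.4, 0.5]
opening: 51.9
```

Call:
arm_command:
  commands:
    - {"dp": [0, 0, -20], "spin": 0, "grip": 100}
    - {"dp": [0, 0, -50], "spin": 0, "grip": 100}
    - {"dp": [0, 0, -90], "spin": 0, "grip": 100}
    - {"dp": [0, 0, -130], "spin": 0, "grip": 100}
    - {"dp": [-20, 20, -140], "spin": 0, "grip": 100}

```text
clock: 23.7
ee_pos: [601.9, -93.6, 247.4]
orientation: [-3.14, -0.006, -0.009]
wrist_force: [0.3, -1.6, -0.5]
opening: 52.0
```

Call:
arm_command:
  commands:
    - {"dp": [-30, 35, 0], "spin": 0, "grip": 100}
    - {"dp": [-60, 75, 0], "spin": 0, "grip": 100}
    - {"dp": [-90, 115, 0], "spin": 0, "grip": 100}
    - {"dp": [-120, 155, 0], "spin": 0, "grip": 100}
    - {"dp": [-150, 195, 0], "spin": 0, "grip": 100}

```text
clock: 24.2
ee_pos: [448.5, -292.6, 244.0]
orientation: [3.141, 0.001, 0.0]
wrist_force: [0.9, -0.2, 0.3]
opening: 52.3
```

Call:
arm_command:
  commands:
    - {"dp": [-5, 35, 0], "spin": 0, "grip": 100}
    - {"dp": [-10, 70, 0], "spin": 0, "grip": 100}
    - {"dp": [-15, 100, 0], "spin": 0, "grip": 100}
    - {"dp": [-15, 100, 0], "spin": 0, "grip": 100}
    - {"dp": [-15, 100, 0], "spin": 0, "grip": 100}

```text
clock: 24.7
ee_pos: [434.8, -391.2, 243.5]
orientation: [-3.141, 0.0, 0.0]
wrist_force: [0.5, -1.0, 0.1]
opening: 51.8
```

```bash
python3 - <<'E'
from meas import *
e=optics.snapshot("scene");t=optics.snapshot("top");cv2.imwrite("pics/s5.png",e["img"])
print("scene");comps(e,(8,40,190),(24,170,255),20,95,(160,220,390,247))
print("top");comps(t,(8,40,180),(24,170,255),20,95,(195,140,335,190))
cv2.imwrite("pics/t5.png",np.vstack([cv2.resize(t["img"][140:205,170:365],(800,267),interpolation=2),cv2.resize(t["img"][140:300,100:460],(640,284))[:, :].copy() if 0 else np.zeros((1,800,3),np.uint8)]))
print("jar");comps(t,(0,0,140),(180,38,255),20,65,(265,225,300,260))
t0=dict(np.load("pics/top0.npz"));comps(t0,(0,0,140),(180,38,255),20,65,(265,225,300,260))
E
```

```text
scene
[256.8 236.2] [618.7   5.9] enc 615.9 2.8 dia 43.6
[211.7 234.4] [624.  -74.8] enc 621.3 -77.4 dia 33.9
[179.8 236.9] [ 636.1 -130.1] enc 633.9 -127.5 dia 57.6
[301.5 237.3] [611.9  85.3] enc 609.2 82.7 dia 53.5
[345.4 235.9] [599.8 162.6] enc 602.8 162.9 dia 63.2
[291.6 229.3] [596.5  66. ] enc 595.7 64.9 dia 28.9
top
[249.2 186.4] [563.   79.7] enc 566.5 79.1 dia 40.4
[313.1 172.4] [601.2 -70.5] enc 603.1 -70.5 dia 70.6
[282.5 173. ] [597.7   2. ] enc 599.0 5.6 dia 73.0
[247.9 169.1] [604.8  84.3] enc 601.5 85.1 dia 64.7
[214.9 172.7] [593.8 161.9] enc 592.4 157.2 dia 85.1
jar
[282.5 241.1] [438.8  -2.5] enc 438.9 -2.8 dia 39.7
[282.6 241.2] [438.5  -2.6] enc 438.6 -2.8 dia 39.3
```

View pics/s5.png

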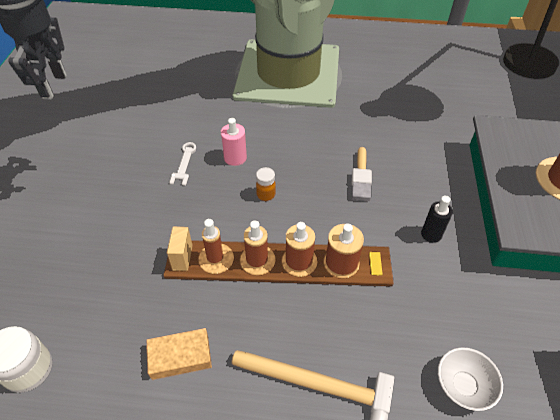

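View pics/t5.png

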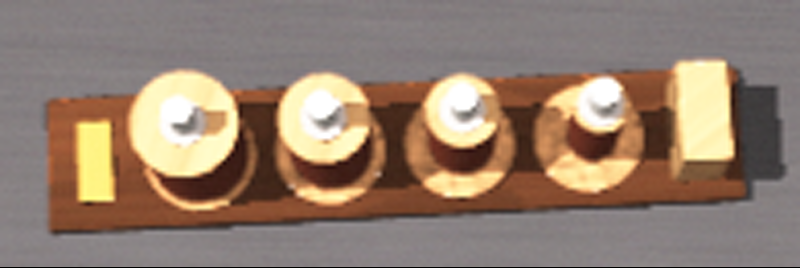

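The scene view shows all four drums upright and in order beside the block, with tops at (212,234), (257,236), (301,237) and (345,236). Each is within about 2 mm of its disc centre measured in the same camera. The jar hasn't moved and the arm is clear.

```bash
python3 -c "
from plant import finish_job;print(finish_job())"
```

```text
the job is handed in; nothing more can be done
None
```

I picked up all four drums by their stubs and set them on the rack in order of thickness: 32, 42, 52, then 62, with the 32 next to the upright block. The job took about 25 s of the 109 s allowed and is handed in; `finish_job()` gave no verdict.

- **Placement:** the last scene picture shows all four standing upright. Each is within about 2 mm of its disc's centre in that camera, against the 12 mm allowed.
- **Bystanders:** the jar shifted by less than 0.5 mm in the top view. The pink and black look-alikes were not touched. The arm finished clear, with a wrist force of about 1 N.
- **Checks that failed or disagreed:**
  - The top-view colour mask merged each drum top with the cork disc beneath it, so it gave no usable numbers. I checked that view only by eye, and it agreed.
  - The two cameras differ by about 2–3 mm in x, so I averaged them.
  - The gripper read about 14 mm on the 16 mm stubs, but every grip held.

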